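# Spread a snap ring over the whetstone grinder's axle and hold it at the groove

## Task

The whetstone grinder needs its snap ring: take the red-handled snap-ring pliers, which lie on their grey rest with the blue-steel ring already hooked on the tips, squeeze the handles all the way so that the ring is spread, and slide it level from above over the grinder's upright axle down to the dark groove without forcing it. Finish while still holding: keep the handles squeezed and the pliers still and level, with the spread ring centred around the axle at mid-height of the groove and not resting on the brass hub. Leave the other things on the bench alone.

Things in the scene. Friction and masses are not known exactly. Their poses are not given: they have to be found in the camera images.
- pliers_grip (a point): Midway between the two red handles of the loose pliers, half-way up them (each 14 mm high, 10 mm thick, reaching 35 mm ahead to 45 mm behind this point). x runs along the pliers from handles to tips, z up. Here the handles are 58 mm apart over their outer faces when relaxed (each splayed 11 degrees), 38 mm when fully squeezed (then parallel to x).
- ring_center (a point): Centre of the spread blue snap ring, mid-thickness (ring 4 mm thick, its plane parallel to the handles). Fixed to the pliers: 112.5 mm ahead of pliers_grip and 19 mm below it, same axes. The lugs, on the bent tips, are 19 mm behind it, the ring's back 22 mm ahead. Relaxed, the opening is 26 mm wide and will not pass the 28 mm axle; fully spread it clears a 34 mm circle.
- handle_left (a joint): Angle of the left handle (the right one always turns as much), rad: 0 relaxed, 0.2 fully squeezed with the ring fully spread. A spring opens the handles; squeezing takes about 6 N at pliers_grip. At 0.2 they meet a firm stop, so grip firmly (30 N or more), which also keeps the pliers level.
- groove (a point): Centre of the groove in the grinder's upright axle, on its axis, mid-height, 100 mm above the table; z up. The dark groove is 10 mm high, 22 mm across. The bright axle end above it, 28 mm across with a chamfered rim, ends 20 mm above this point. Below the groove: brass hub 48 mm across, 23 mm high, on a red-brown stone disc 152 mm across.
- pliers: The pliers, about 0.2 kg: origin on the pivot at the underside of the handles (50 mm ahead of and 7 mm below pliers_grip), x towards the tips, z up. The ring hangs 10 to 14 mm below the handles' underside and stays hooked on the tips, whose pins stick out 1.5 mm below it.
- rest: Fixed grey plastic rest, origin on the table under the pliers' pivot as they lie at the start. Its base is 150 x 100 x 8 mm; two blocks carry the pliers 45 mm above the table, under the pivot and under the rear ends of the handles. Around pliers_grip the space beside and under the handles is free for fingers.
- grinder: Fixed green flat-wheel grinder, casing 240 x 200 mm, top 50 mm above the table; origin on the table under the axle.
- washer: loose steel washer, 32 mm across, 4 mm thick, lying on the grinder's casing. Bystander.
- bushing: loose brass bushing, 20 mm across, 22 mm high, standing on the grinder's casing. Bystander.
- mallet: small hammer with a wooden handle lying towards the far side of the table. Bystander.
- driver: screwdriver with a blue handle lying to the robot's right. Bystander.
- oil: yellow oil bottle, 56 mm across, 130 mm high. Bystander.
- blank_a: pale wood blank, 140 x 45 x 30 mm. Bystander.
- blank_b: dark wood blank, 100 x 50 x 25 mm. Bystander.
- mug: white mug, 80 mm across, 90 mm high. Bystander.

How it is judged:
By the outcome, as a careful person would: the job done as asked, in the order asked, and still so for the second after the job is handed in, while the arm keeps its last pose, push and grip.
It also fails if it takes over 35 s, if anything falls off the work surface, if the arm or the gripper's body presses on something with over 40 N, if the wrist force passes 120 N, or if a joint passes its speed limit or range.

## Robot

A 6-joint arm with a two-finger parallel gripper is mounted at the origin on the work surface. World frame = base frame: x ahead of the robot, y to its left, z up, the work surface at z = 0. Lengths are in m, angles in degrees, forces in N, time in s.
With the tool pointing down it reaches from about 0.275 to 0.725 m from the base axis. Payload 5.6 kg.
Tool frame: the origin (TCP) lies at the very end of the fingers, on their centre line; the grasp point (between the pads) lies 19 mm behind it; z points along the fingers, y is the line along which they close (so a half turn about z gives the same grasp; the last joint's range is limited). The gripper opens to 85 mm and grips with 20 to 120 N. Pads are 22 mm wide; open, the fingers measure 114 mm over their backs; the gripper's body (76 mm by 85 mm) begins 54 mm behind the grasp point. The pads swing forward as they close: fully open they stand 13 mm farther back than shut.
Start: joints at [85.52, 14.616, 6.199, 0, -81.583, -16.306], TCP at [0.195, 0.514, 0.231] pointing down, gripper open.
Joint ranges: [-168.99, 168.99], [-69.2, 112.95], [-62.41, 85.93], [-164.36, 98.24], [-168.68, -3.75], [-174.98, 174.98]. Speed limits (degrees/s): [147.25, 147.25, 180, 180, 180, 180].

## Interface

Orientations are given as [roll, pitch, yaw] about the fixed x, y, z axes, in that order (R = Rz(yaw) Ry(pitch) Rx(roll)).
In Python, from rig import r gives the robot as it stands. The module is installed in compiled form; this text tells all that it offers.
- The arm moves only by the tool send_rows, never from a script. Its argument "commands" is a list of rows, each a list of 5 numbers: the finger opening in mm, from 0 to 85.4, then the shift along the world's x, y, z in mm, then the turn about the world's z in rad. In form: [[jaw, x, y, z, roll], ...]. A call has 1 to 20 rows; each row shifts and turns the commanded pose from where the row before left it; what a row does not reach is not made up. A row lasts 1/12 s, in which the tool goes at most 41.7 mm and 7.16 degrees, less where a joint would pass 70% of its speed; a pose out of reach is approached as far as the arm can. A call is refused whole if a number of a shift passes 41.7 or a number of a turn 0.125, either way. A call with a gripper value outside its range is refused whole. The fingers move at their own pace and stop on an object; "force" is the grip in N (left out, the last holds). Time passes only in rows, so rows that do not move let the fingers close. It gives the time, the measured TCP pose, the force, the opening and the grip force at its end, in the units of the state.
- r.get_obs(): the state, without advancing time (a new reading comes with each control period).
- r.camera(name): name is "scene" or "top" or "wrist"; returns the picture (480x640x3 uint8, red, green, blue); there is no depth.
- r.camera_params(name): a dict with "fx", "fy", "cx", "cy" (pixels), "k1" (the pictures are not rectified: a ray, as slopes to the right and down, at radius r is drawn at 1 + k1 r^2 times it, then the intrinsics apply), "rvec" (rotation vector, rad) and "tvec" (3), from world to camera coordinates, as OpenCV has them; the wrist camera has in their place "T_tool_cam" (4x4, takes a point from camera to tool coordinates, whose origin is the TCP and whose axes are the flange's). Camera axes: x right, y down, z forward; pixel columns grow to the right and rows downward; lengths in m; the calibration is good to about 2 mm. A picture is of the moment at which its call begins: read the wrist's pose just before it. camera_params takes no time and is no camera call.
- r.job_done(): hands the job in; it is judged then, once.
The state is a dict: "clock": time; "qpos": joint angles; "dq": joint speeds; "joint_torque": joint torques, N m; "position": TCP position; "tcp_rot": TCP orientation; "contact_force": force on the tool from outside, world axes, zero at the start; "wrist_torque": the same for the moment, N m; "gripper_width": opening from 0.0 (shut) to 1.0 (fully open); "grasp_force": force on a finger pad.
Only numpy, scipy, OpenCV 4.12 (cv2) and the standard library are available. Lean on these libraries where they do the work, as an engineer would, in place of code of your own. Each camera call takes 0.05 s, during which the arm holds its last target. There are 200 camera calls.

## Working session

There is one attempt and no reset: what is moved stays moved. The work goes in short steps, Python scripts to look and compute and a tool call to move; the robot and the scene stay as the last step left them, time stands still between calls to the robot, and variables do not carry over. Pictures are saved under pics/ and viewed, at most 11 in all, crops included, and the job is handed in when it is done.

Besides the shell and the picture viewer there is one more tool, called after "Request:" as name([rows], argument=value, ...), one row to a line, values as JSON. send_rows: Moves the arm, as the interface text tells. Its arguments: {"type":"object","properties":{"commands":{"type":"array","items":{"type":"array","items":{"type":"number"}}},"force":{"type":"number"}},"required":["commands"]}

```bash
mkdir -p pics
cat > h.py <<'E'
import numpy as np, cv2
from scipy.spatial.transform import Rotation as R
from rig import r
def save(n,f):
    im=r.camera(n); cv2.imwrite(f'pics/{f}.png',im[:,:,::-1]); return im
def ray(p,uv,obs=None):
    x=np.array([(uv[0]-p['cx'])/p['fx'],(uv[1]-p['cy'])/p['fy']]);s=x.copy()
    for _ in range(20): s=x/(1+p['k1']*(s@s))
    d=np.array([s[0],s[1],1.])
    if 'rvec' in p:
        M=cv2.Rodrigues(np.array(p['rvec'],float))[0];t=np.array(p['tvec']).ravel()
        return -M.T@t, M.T@d
    T=np.array(p['T_tool_cam']);W=np.eye(4);W[:3,:3]=R.from_euler('xyz',obs['tcp_rot'],degrees=True).as_matrix();W[:3,3]=obs['position'];A=W@T
    return A[:3,3],A[:3,:3]@d
def proj(p,X,obs=None):
    X=np.array(X,float)
    if 'rvec' in p: c=cv2.Rodrigues(np.array(p['rvec'],float))[0]@X+np.array(p['tvec']).ravel()
    else:
        T=np.array(p['T_tool_cam']);W=np.eye(4);W[:3,:3]=R.from_euler('xyz',obs['tcp_rot'],degrees=True).as_matrix();W[:3,3]=obs['position'];c=(np.linalg.inv(W@T)@np.r_[X,1])[:3]
    s=c[:2]/c[2]; s=s*(1+p['k1']*(s@s)); return np.array([p['fx']*s[0]+p['cx'],p['fy']*s[1]+p['cy']])
def atz(o,d,z): return o+d*(z-o[2])/d[2]
def tri(rs):
    A=0;b=0
    for o,d in rs:
        d=d/np.linalg.norm(d);P=np.eye(3)-np.outer(d,d);A=A+P;b=b+P@o
    X=np.linalg.solve(A,b)
    return X,[np.linalg.norm((np.eye(3)-np.outer(d,d)/(d@d))@(X-o)) for o,d in rs]
E
python3 - <<'E'
from h import *
print(r.get_obs())
a=save('scene','s0');b=save('top','t0')
for n in('scene','top','wrist'):print(n,r.camera_params(n))
E
```

```text
{'clock': 0.0, 'qpos': array([ 8.55185737e+01,  1.46522751e+01,  6.13266536e+00, -2.74433063e-02,
       -8.15833742e+01, -1.63060434e+01]), 'dq': array([ 9.76053893e-03, -3.05593609e-03, -1.47321853e-02,  2.44721798e-02,
        5.99462210e-05,  8.19993153e-02]), 'joint_torque': array([ 7.67865440e-04, -3.86625195e+01,  2.37939334e+01,  5.36497369e+00,
       -6.21784638e-03,  1.48380487e-06]), 'position': array([0.19496794, 0.51376438, 0.23041601]), 'tcp_rot': array([ 1.79893537e+02, -2.86606070e-03, -2.07915083e+01]), 'contact_force': array([-0.17493539, -0.3171358 , -0.58443322]), 'wrist_torque': array([0.01010034, 0.03765474, 0.05837003]), 'grasp_force': 0.0, 'gripper_width': 1.0011224158803067}
scene {'fx': 591.6336291050762, 'fy': 591.6336291050762, 'cx': 319.4182018069345, 'cy': 238.12252385892532, 'k1': -0.11542600344125763, 'rvec': array([ 2.2470705 ,  1.36658623, -0.40359578]), 'tvec': array([-0.27780383, -0.40794995,  1.90964339])}
top {'fx': 494.640395195638, 'fy': 494.640395195638, 'cx': 311.5955966734773, 'cy': 230.96642618534275, 'k1': -0.04280524195319585, 'rvec': array([ 2.13771321, -2.13226036,  0.15718183]), 'tvec': array([-0.00749136,  0.60638566,  1.26422254])}
wrist {'fx': 331.9324201281514, 'fy': 331.9324201281514, 'cx': 315.07686706159404, 'cy': 239.4080995635235, 'k1': -0.014238271219486561, 'T_tool_cam': array([[ 9.60593380e-04, -9.56723699e-01, -2.90996290e-01,
         7.43095754e-02],
       [ 9.99999492e-01,  8.29769844e-04,  5.72970939e-04,
         5.06683842e-04],
       [-3.06714930e-04, -2.90996693e-01,  9.56724010e-01,
        -1.41380652e-01],
       [ 0.00000000e+00,  0.00000000e+00,  0.00000000e+00,
         1.00000000e+00]])}
```

View pics/s0.png

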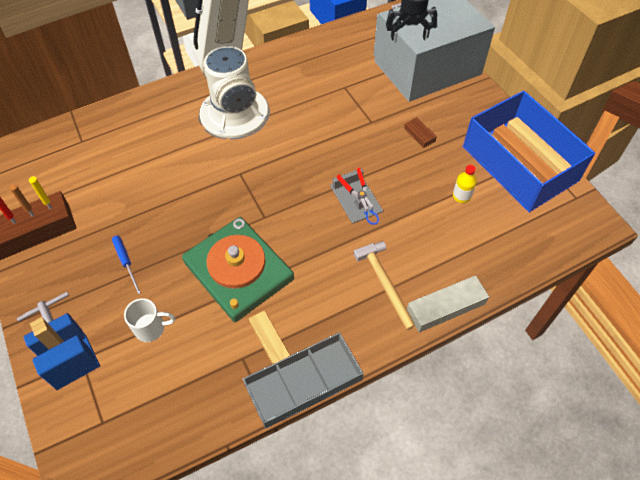

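View pics/t0.png

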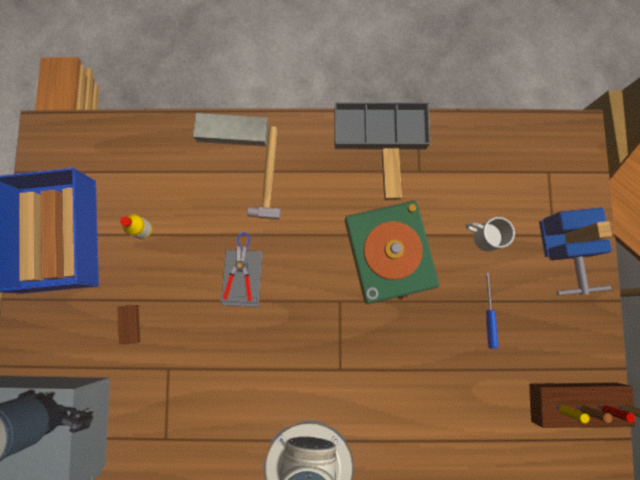

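Scene view: the pliers lie at about (358,193) and the axle at (234,252). Top view: pliers at (240,268), axle at (396,248), with no obstruction. Next, enlarged crops.

Run:
```python
import cv2,numpy as np
s=cv2.imread('pics/s0.png');t=cv2.imread('pics/t0.png')
c=lambda im,x,y:cv2.resize(im[y:y+60,x:x+80],(400,300),interpolation=cv2.INTER_CUBIC)
cv2.imwrite('pics/m0.png',np.vstack([np.hstack([c(s,320,168),c(t,200,228)]),np.hstack([c(s,195,230),c(t,356,218)])]))
```

```text
(no output)
```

View pics/m0.png

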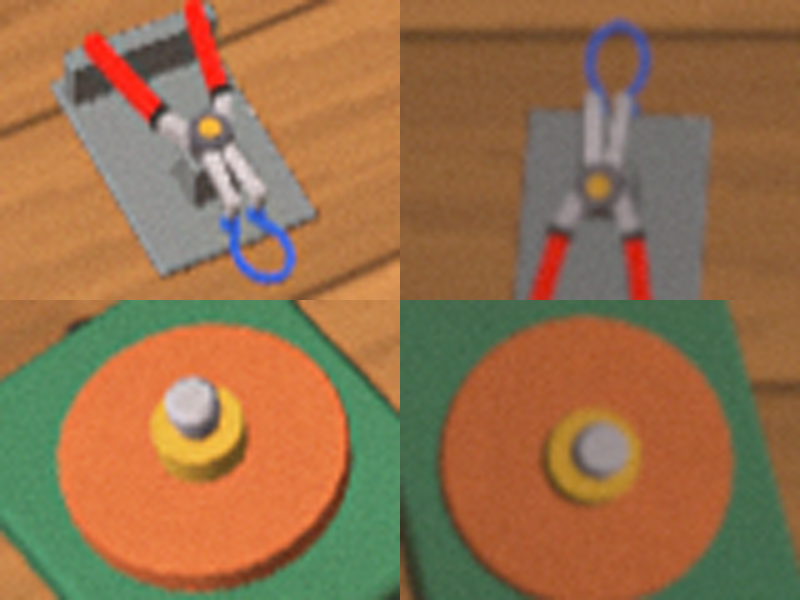

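Run:
```python
from h import *
S=r.camera_params('scene');T=r.camera_params('top')
f=lambda px,o:(o[0]+(px[0]+.5)/5-.5,o[1]+(px[1]+.5)/5-.5)
P={'pivot':((209,127),(198,186)),'axletop':((190,393-300),(205,149)),'ring':((263,247),(217,62)),'bandL':((160,115),(160,235)),'bandR':((222,92),(234,236)),'hub':((197,418-300),(192,160))}
for k,(a,b) in P.items():
    oS,oT=((195,230),(356,218)) if k in('axletop','hub') else ((320,168),(200,228))
    X,e=tri([ray(S,f(a,oS)),ray(T,f(b,oT))]); print(k,X.round(4),np.round(e,4))
print(np.round(ray(T,(0,0))[0],3))
```

```text
pivot [0.5143 0.1809 0.0616] [0.0011 0.0011]
axletop [ 0.5535 -0.2185  0.1223] [0.0004 0.0004]
ring [0.5835 0.1773 0.0344] [0.0005 0.0005]
bandL [0.4846 0.1865 0.0414] [0.0187 0.0187]
bandR [0.4952 0.1783 0.068 ] [0.0177 0.0177]
hub [ 0.5512 -0.2171  0.0935] [0.001 0.001]
[ 0.401 -0.019  1.343]
```

Request:
send_rows([
  [85,20.7,-25.4,0,0.024],
  [85,20.7,-25.4,0,0.024],
  [85,20.7,-25.4,0,0.024],
  [85,20.7,-25.4,0,0.024],
  [85,20.7,-25.4,0,0.024],
  [85,20.7,-25.4,-5,0.024],
  [85,20.7,-25.4,-10,0.024],
  [85,20.7,-25.4,-10,0.024],
  [85,20.7,-25.4,-10,0.024],
  [85,20.7,-25.4,-10,0.024],
  [85,20.7,-25.4,-10,0.024],
  [85,20.7,-25.4,-10,0.024],
  [85,20.7,-25.4,-5,0.024],
  [85,0,0,0,0],
  [85,0,0,0,0],
])

```text
clock: 1.35
position: [0.4645, 0.1824, 0.1603]
tcp_rot: [179.9, 0.1, -3.1]
contact_force: [0.3, 1.3, 0.3]
gripper_width: 0.993
grasp_force: 0.0
```

Run:
```python
from h import *
o=r.get_obs();print(o['clock'],o['position'],o['tcp_rot'])
np.save('o1.npy',np.r_[o['position'],o['tcp_rot']])
save('wrist','w1')
```

```text
1.35 [0.46449677 0.18242767 0.16032816] [ 1.79926667e+02  9.75794753e-02 -3.10448146e+00]
```

View pics/w1.png

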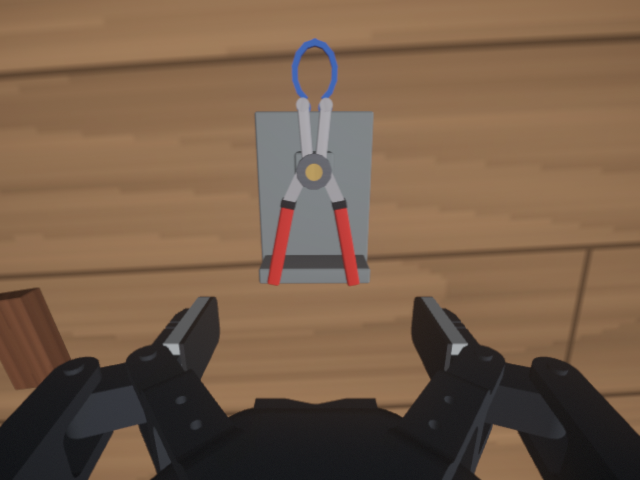

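Wrist view: pivot at (314,172), handle fronts at (287,205) and (340,205), rear ends at (275,284) and (353,284), ring centre at (315,70). The pliers look aligned with the tool.

Run:
```python
from h import *
W=r.camera_params('wrist');T=r.camera_params('top');S=r.camera_params('scene');v=np.load('o1.npy');o={'position':v[:3],'tcp_rot':v[3:]}
g=lambda uv,z:atz(*ray(W,uv,o),z)
for n,uv,z in [('piv',(314,172),.062),('fL',(287,205),.059),('fR',(340,205),.059),('bL',(275,284),.059),('bR',(353,284),.059),('ringtip',(314.5,40),.035),('ring',(314.5,72),.033)]: print(n,g(uv,z).round(4))
f=lambda px,oo:(oo[0]+(px[0]+.5)/5-.5,oo[1]+(px[1]+.5)/5-.5)
print(tri([ray(W,(314,172),o),ray(T,f((198,186),(200,228))),ray(S,f((209,127),(320,168)))]))
print(tri([ray(W,(314.5,72),o),ray(T,f((217,62),(200,228))),ray(S,f((263,247),(320,168)))]))
```

```text
piv [0.5156 0.1797 0.062 ]
fL [0.4923 0.201  0.059 ]
fR [0.4902 0.1618 0.059 ]
bL [0.4292 0.2155 0.059 ]
bR [0.4258 0.1534 0.059 ]
ringtip [0.6057 0.1745 0.035 ]
ring [0.5852 0.1756 0.033 ]
(array([0.51494975, 0.18031611, 0.06257114]), [np.float64(0.000949711829579292), np.float64(0.0015678212515885025), np.float64(0.000957111066296783)])
(array([0.58410854, 0.17643457, 0.03611195]), [np.float64(0.0009944769111051505), np.float64(0.0012838702549273946), np.float64(0.0003457532951683813)])
```

Request:
send_rows([
  [85,1,0.4,-20,0],
  [85,0,0,-20,0],
  [85,0,0,-20,0],
  [85,0,0,-20,0],
  [85,0,0,-20,0],
  [85,0,0,-16,0],
  [85,0,0,-10,0],
  [85,0,0,-5,0],
  [85,0,0,0,0],
  [60,0,0,0,0],
  [50,0,0,0,0],
  [40,0,0,0,0],
  [30,0,0,0,0],
  [30,0,0,0,0],
  [30,0,0,0,0],
  [30,0,0,0,0],
  [30,0,0,0,0],
], force=60)

```text
clock: 2.82
position: [0.4659, 0.1846, 0.0332]
tcp_rot: [-179.9, -0.1, -2.9]
contact_force: [-7.1, -2.2, 16.9]
gripper_width: 0.396
grasp_force: 58.7
```

Run:
```python
from h import *
o=r.get_obs();print(o)
save('wrist','w2')
```

```text
{'clock': 2.8167, 'qpos': array([ 39.60077556,  18.00919973, -20.2619808 ,   0.06648967,
       -51.57903605,  47.48930552]), 'dq': array([-0.0955703 ,  0.03340296,  0.00021998, -0.04035128, -0.01750973,
       -0.00939689]), 'joint_torque': array([-4.03751498e-01, -2.96444571e+01,  1.74790049e+01,  3.60553734e+00,
        2.21639134e+00,  2.21384416e-02]), 'position': array([0.46593356, 0.18464909, 0.03318215]), 'tcp_rot': array([-1.79937279e+02, -1.45672329e-01, -2.86874777e+00]), 'contact_force': array([-7.1048308 , -2.18549003, 16.91357389]), 'wrist_torque': array([-0.73482661,  2.30603596, -0.02233379]), 'grasp_force': 58.65693435072899, 'gripper_width': 0.3959297999681289}
```

View pics/w2.png

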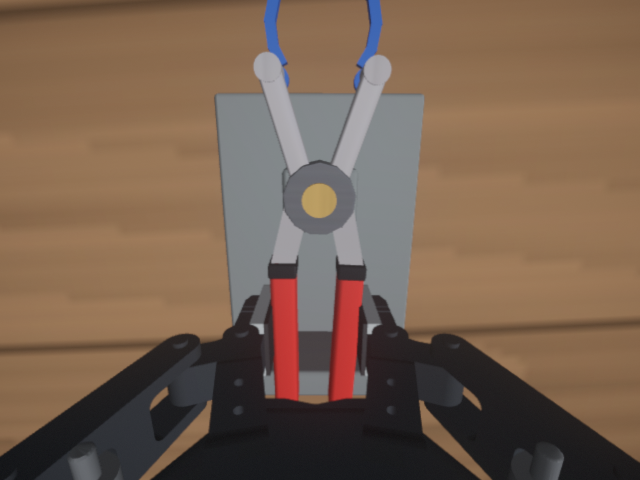

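Gripped: handles look parallel and the lugs are spread (tips at (267,67) and (377,69)). Lifting, then checking.

Request:
send_rows([
  [30,0,0,4,0],
  [30,0,0,6,0],
  [30,0,0,10,0],
  [30,0,0,20,0],
  [30,0,0,20,0],
  [30,0,0,20,0],
  [30,0,0,20,0],
  [30,0,0,20,0],
  [30,0,0,15,0],
  [30,0,0,5,0],
  [30,0,0,0,0],
  [30,0,0,0,0],
  [30,0,0,0,0],
])

```text
clock: 3.95
position: [0.4644, 0.184, 0.1688]
tcp_rot: [179.9, 0.1, -2.9]
contact_force: [-0.7, -0.4, -2.0]
gripper_width: 0.393
grasp_force: 59.8
```

Run:
```python
from h import *
o=r.get_obs();print(o['position'],o['tcp_rot'],o['contact_force'],o['wrist_torque'])
np.save('o3.npy',np.r_[o['position'],o['tcp_rot']])
w=save('wrist','w3');s=save('scene','s3');t=save('top','t3')
S=r.camera_params('scene');T=r.camera_params('top')
m=[]
for p,im in((S,s),(T,t)):
    u=proj(p,o['position']+np.array([.06,-.005,0]));x,y=int(u[0])-40,int(u[1])-30;print(x,y)
    m.append(cv2.resize(im[y:y+60,x:x+80,::-1],(400,300),interpolation=cv2.INTER_CUBIC))
cv2.imwrite('pics/m3.png',np.vstack([np.hstack(m),np.hstack([w[:300,120:520,::-1],np.zeros((300,400,3),np.uint8)])]))
```

```text
[0.46444127 0.18403858 0.16884867] [ 1.79926782e+02  1.36657926e-01 -2.92547228e+00] [-0.74286412 -0.36506711 -1.97471562] [-0.04955854  0.08684446 -0.0681274 ]
325 141
193 226
```

View pics/m3.png

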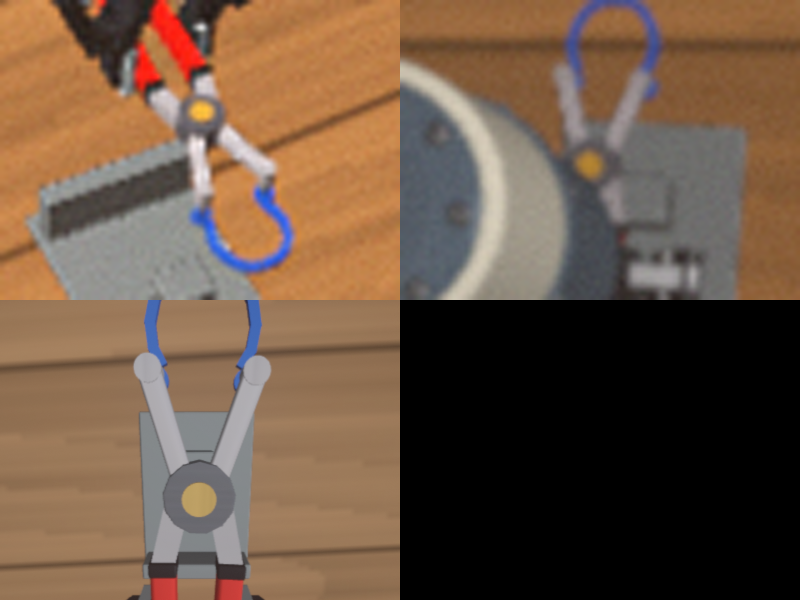

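Lifted cleanly and spread. Crops: pivot at scene (202,111), top (188,163); ring around scene (249,228), top (213,45).

```bash
cat > fit.py <<'E'
from h import *
from scipy.optimize import least_squares
from scipy.ndimage import distance_transform_edt as edt
# fit ring centre (+pitch) to blue pixels in scene and top near guess
def mask(im,c,h=30):
    hsv=cv2.cvtColor(im,cv2.COLOR_RGB2HSV);b=cv2.inRange(hsv,(105,110,60),(128,255,255))
    m=np.zeros_like(b);x,y=int(c[0]),int(c[1]);m[max(0,y-h):y+h,max(0,x-h):x+h]=b[max(0,y-h):y+h,max(0,x-h):x+h];return m>0
def fit(ims,G,yaw,rad=.0195):
    P=[(r.camera_params(n),np.argwhere(mask(im,proj(r.camera_params(n),G)))[:,::-1].astype(float)) for n,im in ims]
    th=np.radians(np.arange(-140,141,2.))
    def res(q,n=None):
        X,Y,Z,pt,rd=q;M=R.from_euler('zyx',[yaw,pt,0],degrees=True).as_matrix();o=[]
        for p,px in P:
            C=np.array([proj(p,np.array([X,Y,Z])+M@[rd*np.cos(t),rd*np.sin(t),0]) for t in th])
            d=np.linalg.norm(px[:,None]-C[None],axis=2);k=d.argmin(1)
            dd=px-C[k];dd[d.min(1)>4]=0
            o.append(dd.ravel()); 
        return np.concatenate(o+[[pt*.3]])
    s=least_squares(res,[*G,0,rad],x_scale=[.01,.01,.01,3,.005],loss='soft_l1')
    return s.x,[len(p[1]) for p in P],np.sqrt(np.mean(s.fun**2))
E
python3 - <<'E'
from fit import *
v=np.load('o3.npy');o={'position':v[:3],'tcp_rot':v[3:]}
S=r.camera_params('scene');T=r.camera_params('top');W=r.camera_params('wrist')
f=lambda px,oo:(oo[0]+(px[0]+.5)/5-.5,oo[1]+(px[1]+.5)/5-.5)
piv=tri([ray(S,f((202,111),(325,141))),ray(T,f((188,163),(193,226))),ray(W,(319,199),o)])
rc=tri([ray(S,f((249,228),(325,141))),ray(T,f((213,45),(193,226)))])
print(piv,rc, o)
M=R.from_euler('z',v[5],degrees=True).as_matrix()
print(M.T@(piv[0]-v[:3]),M.T@(rc[0]-v[:3]))
L=lambda n:cv2.imread(f'pics/{n}.png')[:,:,::-1].copy()
q=fit([('scene',L('s3')),('top',L('t3'))],rc[0],v[5]);print(q,M.T@(q[0][:3]-v[:3]))
E
```

```text
(array([0.51826688, 0.18037356, 0.19768591]), [np.float64(0.0006826029136418857), np.float64(0.0017051803501552051), np.float64(0.0011113122647524694)]) (array([0.57784849, 0.17622609, 0.16884039]), [np.float64(0.0005056598461203532), np.float64(0.0005056598461201873)]) {'position': array([0.46444127, 0.18403858, 0.16884867]), 'tcp_rot': array([ 1.79926782e+02,  1.36657926e-01, -2.92547228e+00])}
[ 0.05394251 -0.00091314  0.02883724] [ 1.13658151e-01 -2.01435309e-03 -8.27130013e-06]
(array([0.57806984, 0.1755807 , 0.16824884, 7.70429758, 0.02125921]), [76, 29], np.float64(0.7196739983463128)) [ 0.11391216 -0.0026476  -0.00059983]
```

Request:
send_rows([
  [30,-1.5,-10,0,0],
  [30,-1.5,-20,0,0],
  [30,-1.6,-28,0,0],
  [30,-1.6,-28,0,0],
  [30,-1.6,-28,0,0],
  [30,-1.6,-28,0,0],
  [30,-1.6,-28,0,0],
  [30,-1.6,-28,0,0],
  [30,-1.6,-28,0,0],
  [30,-1.6,-28,0,0],
  [30,-1.6,-28,0,0],
  [30,-1.6,-28,0,0],
  [30,-1.6,-28,0,0],
  [30,-1.6,-28,0,0],
  [30,-1.2,-18,-5,0],
  [30,-1.2,-10,-4,0],
  [30,0,0,0,0],
  [30,0,0,0,0],
  [30,0,0,0,0],
])

```text
clock: 5.68
position: [0.4406, -0.2091, 0.1613]
tcp_rot: [-180.0, 0.0, -2.9]
contact_force: [-0.1, -0.2, -2.0]
gripper_width: 0.391
grasp_force: 59.8
```

```bash
cat > look.py <<'E'
from fit import *
import sys
k=sys.argv[1]
o=r.get_obs();v=np.r_[o['position'],o['tcp_rot']];print(v.round(4),o['contact_force'].round(2),o['gripper_width'])
np.save(f'o{k}.npy',v)
w=save('wrist','w'+k);s=save('scene','s'+k);t=save('top','t'+k)
M=R.from_euler('z',v[5],degrees=True).as_matrix();G=v[:3]+M@[.1145,-.0023,0]
m=[]
for n,im in(('scene',s),('top',t)):
    u=proj(r.camera_params(n),G);x,y=int(u[0])-25,int(u[1])-19;print(n,x,y)
    m.append(cv2.resize(im[y:y+38,x:x+50,::-1],(400,304),interpolation=cv2.INTER_CUBIC))
cv2.imwrite(f'pics/m{k}.png',np.vstack([np.hstack(m),np.hstack([w[:296,120:520,::-1],np.zeros((296,400,3),np.uint8)])]))
q=fit([('scene',s),('top',t)],G,v[5]);print(q,(M.T@(q[0][:3]-v[:3])).round(4))
E
python3 look.py 4
```

```text
[ 4.406000e-01 -2.091000e-01  1.613000e-01 -1.799913e+02  8.500000e-03
 -2.894000e+00] [-0.14 -0.2  -2.  ] 0.39114446162427935
scene 206 221
top 373 225
(array([ 0.55375354, -0.21774253,  0.16192253, 10.57537424,  0.02133249]), [74, 14], np.float64(0.7175427039334699)) [ 0.1135 -0.0029  0.0006]
```

View pics/m4.png

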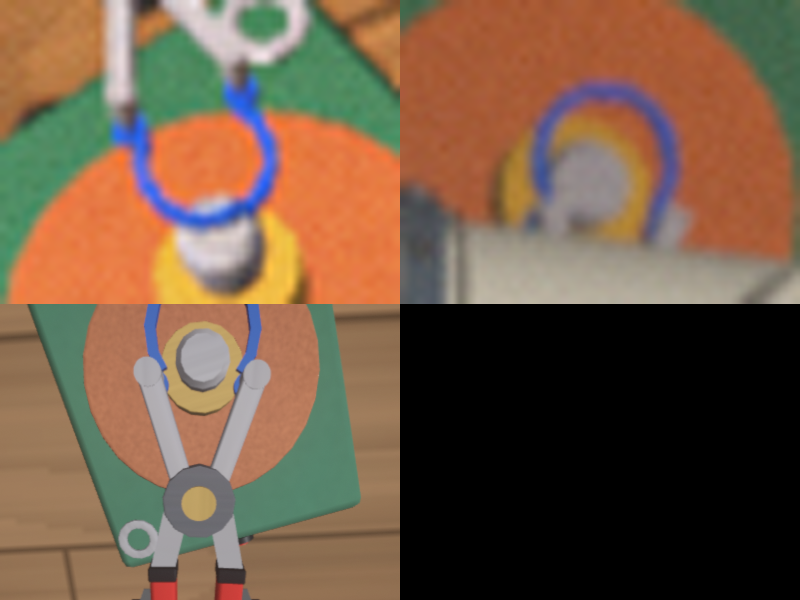

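Run:
```python
from h import *
v=np.load('o4.npy');o={'position':v[:3],'tcp_rot':v[3:]}
S=r.camera_params('scene');T=r.camera_params('top');W=r.camera_params('wrist')
M=R.from_euler('z',v[5],degrees=True).as_matrix()
f=lambda px,oo:(oo[0]+(px[0]+.5)/8-.5,oo[1]+(px[1]+.5)/8-.5)
tl=lambda X:(M.T@(X-v[:3])).round(4)
print('axle wrist',atz(*ray(W,(324,51),o),.12),'top',atz(*ray(T,f((191,177),(373,225))),.12),'scene',atz(*ray(S,(232.6,248.2)),.12))
print('ring top',tl(atz(*ray(T,f((206,155),(373,225))),.161)))
for h in(.02,.026):print('lugs',tl(atz(*ray(W,(268,68),o),v[2]+h)),tl(atz(*ray(W,(377,70),o),v[2]+h)))
print('piv',tl(atz(*ray(W,(319,198),o),v[2]+.029)))
# scene: predicted ring back/extremes for centre hypothesis
for x in(.1115,.1145,.1165):
  C=np.array([proj(S,v[:3]+M@[x+.0203*np.cos(t),-.0023+.0203*np.sin(t),0]) for t in np.radians(range(-140,141,5))])
  print(x,((C-[206,221]).min(0)*8).round(),((C-[206,221]).max(0)*8).round())
```

```text
axle wrist [ 0.55569974 -0.21988518  0.12      ] top [ 0.55568032 -0.21815101  0.12      ] scene [ 0.55184428 -0.21865434  0.12      ]
ring top [ 0.1168 -0.0012 -0.0003]
lugs [0.0966 0.015  0.02  ] [ 0.096  -0.0211  0.02  ]
lugs [0.0955 0.0143 0.026 ] [ 0.0949 -0.0201  0.026 ]
piv [ 0.0547 -0.002   0.029 ]
0.1115 [135.  92.] [266. 201.]
0.1145 [138. 100.] [269. 209.]
0.1165 [140. 105.] [272. 214.]
```

Ring offset from TCP is about (116, -2) mm, so the axle needs the ring about 1.5 mm less in x and 1.9 mm less in y. Correcting and lowering to just above the axle end.

Request:
send_rows([
  [30,-1.5,-1.9,0,0],
  [30,0,0,-7,0],
  [30,0,0,-9,0],
  [30,0,0,-9,0],
  [30,0,0,-4,0],
  [30,0,0,0,0],
  [30,0,0,0,0],
  [30,0,0,0,0],
])

```text
clock: 6.5
position: [0.4394, -0.2117, 0.1325]
tcp_rot: [180.0, -0.0, -2.9]
contact_force: [0.1, -0.9, -2.0]
gripper_width: 0.394
grasp_force: 59.8
```

```bash
python3 look.py 5
```

```text
[ 4.394000e-01 -2.117000e-01  1.325000e-01  1.799814e+02 -1.930000e-02
 -2.907500e+00] [ 0.06 -0.87 -1.97] 0.39407118632253557
scene 206 227
top 372 227
(array([ 0.55134351, -0.22041537,  0.13096409, 14.03715745,  0.02085084]), [70, 15], np.float64(0.6765516503267314)) [ 0.1123 -0.0031 -0.0015]
```

View pics/m5.png

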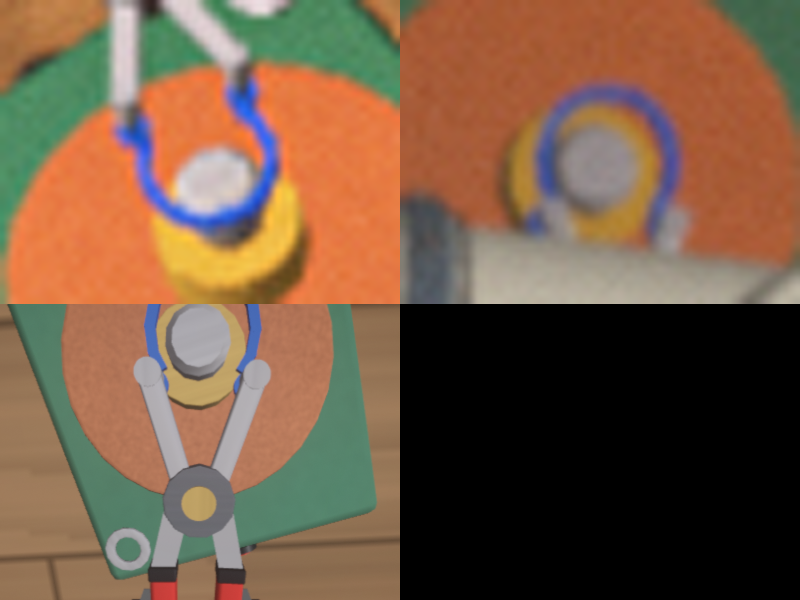

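Run:
```python
from h import *
v=np.load('o5.npy');o={'position':v[:3],'tcp_rot':v[3:]}
S=r.camera_params('scene');T=r.camera_params('top');W=r.camera_params('wrist')
M=R.from_euler('z',v[5],degrees=True).as_matrix()
f=lambda px,oo:(oo[0]+(px[0]+.5)/8-.5,oo[1]+(px[1]+.5)/8-.5)
A=atz(*ray(T,f((198,168),(372,227))),.12);print('top: axle',A,'ring-axle',atz(*ray(T,f((209.5,157),(372,227))),v[2])-A)
A=atz(*ray(W,(319,36),o),.12);L=[atz(*ray(W,u,o),v[2]+.026) for u in((267,67),(377,70))]
print('wrist: axle',A,'ring-axle',np.mean(L,0)+M@[.0193,0,0]-A)
# scene: predicted outlines in crop px
for nm,c,rd in(('axle',np.array([.5555,-.2185,.12]),.0125),('axle2',np.array([.5535,-.2185,.12]),.0125),('ring',v[:3]+M@[.1163,-.0022,0],.0203)):
  C=(np.array([proj(S,c+[rd*np.cos(t),rd*np.sin(t),0]) for t in np.radians(range(0,360,5))])-[206,227])*8
  print(nm,C.min(0).round(),C.max(0).round())
```

```text
top: axle [ 0.55348468 -0.21778898  0.12      ] ring-axle [ 0.0018641  -0.00159859  0.01250412]
wrist: axle [ 0.55370701 -0.21963415  0.12      ] ring-axle [ 5.06605078e-05 -6.03104413e-04  3.85041169e-02]
axle [178. 145.] [257. 212.]
axle2 [176. 140.] [255. 207.]
ring [144. 104.] [274. 214.]
```

Request:
send_rows([
  [30,-0.8,1.0,0,0],
  [30,0,0,-2,0],
  [30,0,0,-3,0],
  [30,0,0,-3,0],
  [30,0,0,-2.5,0],
  [30,0,0,-2.5,0],
  [30,0,0,-2.5,0],
  [30,0,0,0,0],
  [30,0,0,0,0],
])

```text
clock: 7.4
position: [0.4383, -0.2105, 0.1166]
tcp_rot: [180.0, 0.0, -2.9]
contact_force: [-0.0, -0.6, -1.9]
gripper_width: 0.394
grasp_force: 59.8
```

```bash
python3 look.py 6
```

```text
[ 4.383000e-01 -2.105000e-01  1.166000e-01  1.799993e+02  2.180000e-02
 -2.909100e+00] [-0.03 -0.6  -1.87] 0.39409378782824006
scene 207 230
top 371 229
(array([ 0.55078118, -0.21965398,  0.11681931,  6.16490907,  0.02125996]), [68, 2], np.float64(0.5865024006174173)) [ 0.1128 -0.0034  0.0002]
```

View pics/m6.png

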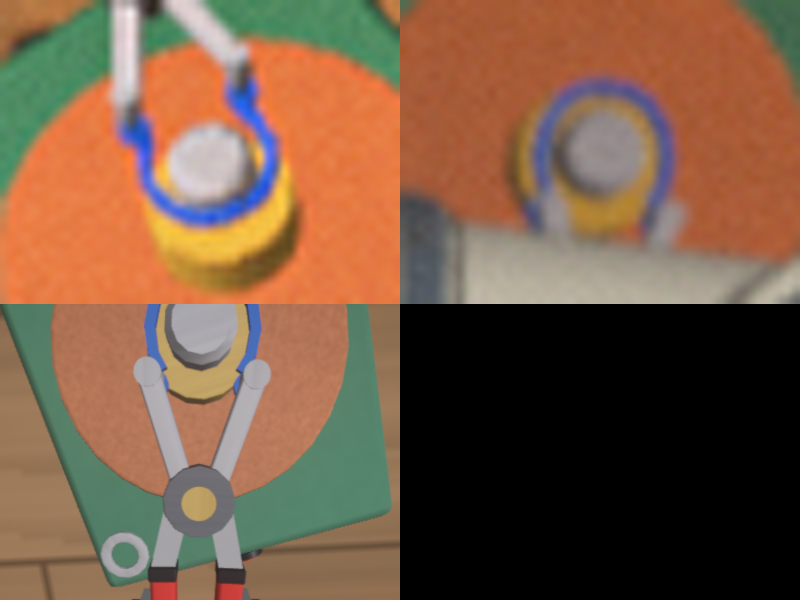

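Ring is around the axle end and centred to about 1 mm in all three views (top: ring at 604, axle at 606), with no contact force. Descending to the groove.

Request:
send_rows([
  [30,0,0,-2,0],
  [30,0,0,-2,0],
  [30,0,0,-2,0],
  [30,0,0,-2,0],
  [30,0,0,-2,0],
  [30,0,0,-2,0],
  [30,0,0,-2,0],
  [30,0,0,-1.6,0],
  [30,0,0,-0.8,0],
  [30,0,0,0,0],
  [30,0,0,0,0],
  [30,0,0,0,0],
  [30,0,0,0,0],
])

```text
clock: 8.63
position: [0.4384, -0.2105, 0.1005]
tcp_rot: [180.0, -0.0, -2.9]
contact_force: [0.6, -0.5, -3.1]
gripper_width: 0.394
grasp_force: 59.8
```

```bash
python3 look.py 7
```

```text
[ 4.384000e-01 -2.105000e-01  1.005000e-01  1.799978e+02 -9.600000e-03
 -2.909500e+00] [ 0.57 -0.46 -3.08] 0.3941097964237156
scene 208 233
top 370 229
(array([ 0.5516858 , -0.21980162,  0.10180334,  9.9793954 ,  0.0214381 ]), [61, 1], np.float64(0.6327263742578706)) [ 0.1136 -0.0035  0.0013]
```

View pics/m7.png

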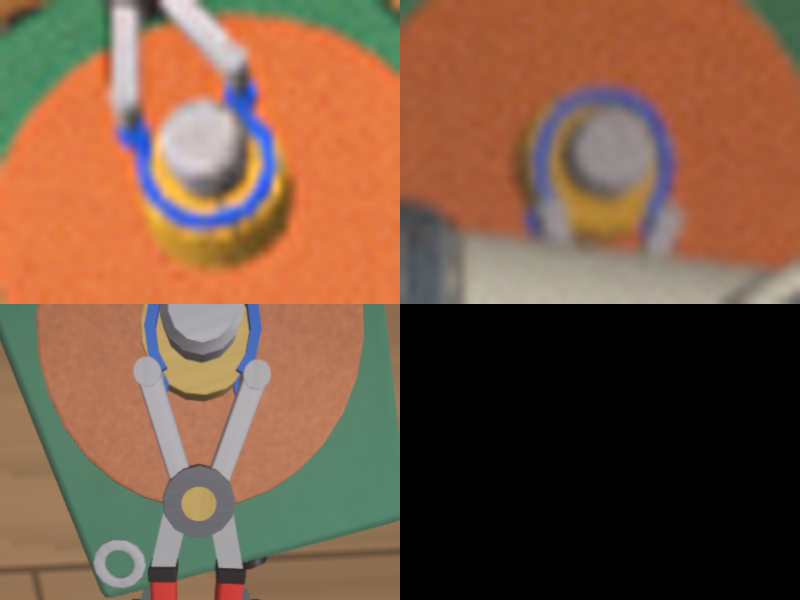

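Run:
```python
from h import *
for _ in range(3):
    o=r.get_obs();print(o['contact_force'].round(2),o['wrist_torque'].round(3));r.camera('top')
v=np.load('o7.npy');o={'position':v[:3],'tcp_rot':v[3:]}
S=r.camera_params('scene');T=r.camera_params('top')
M=R.from_euler('z',v[5],degrees=True).as_matrix()
def ext(p,c,rd,o0):
  C=(np.array([proj(p,c+np.array([rd*np.cos(t),rd*np.sin(t),0])) for t in np.radians(range(0,360,5))])-o0)*8+3.5
  return C.min(0).round(1),C.max(0).round(1)
A=np.array([.5548,-.2187,.12]);Rg=v[:3]+M@[.1163,-.0022,0];print('assumed ring-axle',Rg-A)
for n,p,o0 in(('scene',S,(208,233)),('top',T,(370,229))):
  print(n,'axle r14',ext(p,A,.014,o0),'r12.5',ext(p,A,.0125,o0),'ring outer',ext(p,Rg,.022,o0),'inner',ext(p,Rg,.0175,o0))
s=cv2.imread('pics/s7.png');t=cv2.imread('pics/t7.png')
c=lambda im,x,y:cv2.resize(im[y:y+30,x:x+32],(400,375),interpolation=cv2.INTER_CUBIC)
w=cv2.imread('pics/w7.png')[0:90,255:390]
cv2.imwrite('pics/z7.png',np.vstack([np.hstack([c(s,218,240),c(t,380,234)]),cv2.resize(w,(800,225)) if 0 else np.hstack([cv2.resize(w,(337,225),interpolation=cv2.INTER_CUBIC),np.zeros((225,463,3),np.uint8)])]))
```

```text
[-0.75 -0.73 -2.55] [-0.002  0.095 -0.022]
[ 0.47  0.38 -2.56] [-0.     0.076  0.021]
[ 0.06 -0.91 -2.83] [ 0.023  0.082 -0.07 ]
assumed ring-axle [-3.21033931e-04  9.20514908e-05 -1.95157618e-02]
scene axle r14 (array([159.6,  94.6]), array([248. , 170.3])) r12.5 (array([164.3,  98.6]), array([243.3, 166.2])) ring outer (array([142.7, 104.7]), array([280.2, 222.8])) inner (array([156.8, 116.6]), array([266.2, 210.5]))
top axle r14 (array([171.9, 103.2]), array([261.8, 192.5])) r12.5 (array([176.7, 108. ]), array([256.9, 187.7])) ring outer (array([137.1,  87.6]), array([276.2, 225.8])) inner (array([151.4, 101.6]), array([262. , 211.6]))
```

View pics/z7.png

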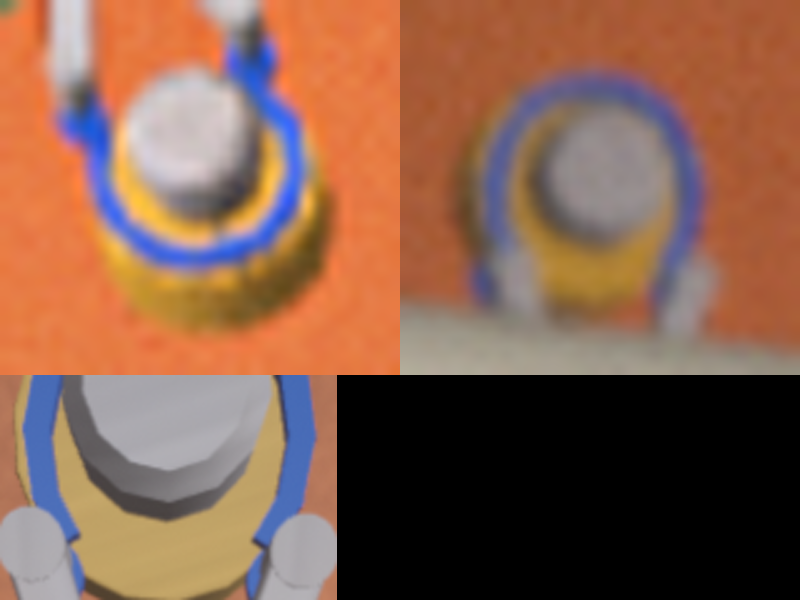

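The views agree that the ring sits about 0.8 mm too far towards -y. The height is right: ring about 0.1003 m, and the pivot and lug pixels have not changed since the pliers lay on the rest, so they are level. One small nudge to centre it.

Request:
send_rows([
  [30,-0.3,0.8,0,0],
  [30,0,0,0,0],
  [30,0,0,0,0],
  [30,0,0,0,0],
  [30,0,0,0,0],
  [30,0,0,0,0],
])

```text
clock: 9.43
position: [0.4381, -0.2097, 0.1004]
tcp_rot: [180.0, 0.0, -2.9]
contact_force: [0.0, -0.2, -2.9]
gripper_width: 0.393
grasp_force: 59.8
```

Run:
```python
from h import *
o=r.get_obs();print(o['clock'],o['position'],o['contact_force'].round(2),o['gripper_width'],o['grasp_force'])
if abs(o['contact_force']).max()<5 and abs(o['position'][2]-.1003)<.0015: print(r.job_done())
```

```text
9.4333 [ 0.43805315 -0.20969829  0.1003862 ] [ 0.03 -0.18 -2.87] 0.39263691676466733 59.781100787222385
the job is handed in; nothing more can be done
None
```

I handed the job in at 9.4 s: the handles are squeezed at about 60 N and the pliers are still and level, with the spread ring at the groove's mid-height (about 100 mm), centred on the axle to within about 1 mm by the cameras and clear of the hub.

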